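# Kit pipe press fittings into their shaped nests

## Robot

A 6-joint arm with a two-finger parallel gripper is mounted at the origin on the work surface. World frame = base frame: x ahead of the robot, y to its left, z up, the work surface at z = 0. Lengths are in m, angles in rad, forces in N, time in s.
With the tool pointing down it reaches from about 0.3 to 0.95 m from the base axis. Payload 3.1 kg.
Tool frame: the origin (TCP) lies midway between the tips of the shut fingers; the grasp point (between the pads) lies 19 mm behind it (grip_point_offset is the distance from the TCP to the grasp point, in m); z points along the fingers, y is the line along which they close (so a half turn about z gives the same grasp; the last joint's range is limited). The gripper opens to 85 mm and grips with 20 to 120 N. Pads are 22 mm wide; open, the fingers measure 114 mm over their backs; the gripper's body (76 mm by 85 mm) begins 54 mm behind the grasp point. The pads swing forward as they close: fully open they stand 13 mm farther back than shut.
Start: joints at [1.198, 0.308, 1.634, -0, 1.2, -0.07], TCP at [0.186, 0.597, 0.202] pointing down, gripper open.
Joint ranges: [-3.06, 3.06], [-0.79, 1.96], [0.05, 2.63], [-1.19, 4.34], [0.05, 2.64], [-2.94, 2.94]. Speed limits (rad/s): [2.79, 2.79, 3.14, 3.14, 3.14, 3.14].

## Interface

Orientations are given as a unit quaternion [x, y, z, w].
In Python, from bench import state, get_image, camera_info, close_job, trace, grip_point_offset gives the robot as it stands.
- The arm moves only by the tool carry_out, never from a script. Its argument "moves" is a list of rows, each a list of 7 numbers: the shift along the world's x, y, z each as a share of 0.2 m, from -1 to 1, then the turn, a rotation vector about the world's x, y, z each as a share of 45 degrees, from -1 to 1, then the opening, from -1 (shut) to 1 (fully open). A call has 1 to 10 rows; each row is the pose to reach, as a shift and turn from the pose commanded when the call began; what a row does not reach only later rows make up. A row lasts 1/12 s, in which the tool goes at most 41.7 mm and 7.16 degrees, less where a joint would pass 70% of its speed; a pose out of reach is approached as far as the arm can. A call with a number of a shift or a turn outside -1 to 1 is refused whole. A call with a gripper value outside its range is refused whole. The fingers move at their own pace and stop on an object; "grip_force" is the grip in N (left out, the last holds). Time passes only in rows, so rows that repeat a pose let the fingers close. It gives the time, the measured TCP pose, the force, the opening and the grip force at its end, in the units of the state.
- state(): the state, without advancing time (a new reading comes with each control period).
- get_image(name): name is "scene" or "top" or "wrist"; returns the picture (420x560x3 uint8, red, green, blue); there is no depth.
- camera_info(name): a dict with "mtx" (3x3 intrinsics, pixels), "eye" and "orientation" of the camera in the world; the wrist camera has in their place "tool_from_camera" (4x4, takes a point from camera to tool coordinates, whose origin is the TCP and whose axes are the flange's). Camera axes: x right, y down, z forward; pixel columns grow to the right and rows downward; lengths in m; the calibration is good to about 2 mm. A picture is of the moment at which its call begins: read the wrist's pose just before it. camera_info takes no time and is no camera call.
- close_job(): hands the job in; it is judged then, once.
Trained networks look in the newest picture that a camera, given by its name, has taken for a name from the list of things; names that differ only in an ending like _2 or _b are one class to them, and where a whole thing is asked for, a point or a joint stands for the part that bears it (a point fixed in the world has none). Each returns a list of dicts, best first, with "confidence" (0 to 1); they miss things now and then, are a little off and sometimes report something else, mostly with a low value. They report only what shows in the picture. A call takes as long as a camera call. They do not tell look-alikes from the thing itself.
- trace(label, camera): "mask" (420x560 bool, what is visible of it) and "uv" ([column, row] in pixels, amid what is visible of it).
The state is a dict: "time": time; "joint_pos": joint angles; "qd": joint speeds; "joint_torque": joint torques, N m; "ee_pos": TCP position; "ee_rot": TCP orientation; "ft_force": force on the tool from outside, world axes, zero at the start; "torque": the same for the moment, N m; "grip_width": finger opening in m; "grasp_force": force on a finger pad.
Only numpy, scipy, OpenCV 4.12 (cv2) and the standard library are available. Lean on these libraries where they do the work, as an engineer would, in place of code of your own. Each camera call takes 0.05 s, during which the arm holds its last target. There are 200 camera calls.

## Task

Make up the pipefitter's kit: put each of the four loose steel press fittings (tee, 90 degree elbow, 45 degree elbow, union) into the nest of the kit tray whose raised outline has its shape, the right way round and sitting flat on the nest floor inside the outline, and let go of it. Leave the tin and the wrench where they are.

Things in the scene. Friction and masses are not known exactly. Their poses are not given: they have to be found in the camera images.
- tee: Loose steel tee, T-shaped, 100 x 75 mm, 0.24 kg, 38 mm high: 33 mm body, 38 mm bead on the last 12 mm of each leg. Origin: centre of its rectangle from above, 19 mm above the underside; z up. Run along x, its axis at y = -18.5 mm; branch towards +y, its axis at x = 0, mouth at y = +37.5 mm. Grip the branch across x at y = +12 mm (33 mm body from y -2 to +25).
- elbow90: Loose steel 90 degree elbow, L-shaped, 79 x 79 mm, 0.22 kg, 38 mm high: 33 mm body, 38 mm bead on the last 12 mm of each leg. Origin: centre of its rectangle from above, 19 mm above the underside; z up. Legs to +x (axis y = -20.5, mouth x = +39.5 mm) and +y (axis x = -20.5, mouth y = +39.5 mm). Middle of the bend at x = y = -10.5 mm: grip it there (38 mm thick) across the diagonal (1, 1).
- elbow45: Loose steel 45 degree elbow, shallow V, 96 x 50 mm, 0.18 kg, 38 mm high: 33 mm body, 38 mm bead on the last 12 mm of each leg. Origin: centre of its rectangle from above, 19 mm above the underside; z up. Legs 44 mm from x = 0, y = +9.5 mm, to +x and to -x, each sloping 22.5 degrees towards -y. Middle of the bend at x = 0, y = +5.8 mm: grip it there (38 mm thick) across y.
- union: Loose straight steel union, 100 mm long along x, 0.36 kg: 33 mm body, 38 mm bead at each end, lying on the octagonal nut in its middle (26 mm long, 46 mm across flats, upright flats at its y sides: grip there across y). Origin: centre of the nut on the pipe axis, 23 mm above the underside; z up.
- nest_tee: Nest for the tee: black 123 mm square insert with a T-shaped raised grey outline, fixed with the other three, 2 x 2, in a shallow steel tray (rim 13 mm high). Origin: centre of its underside; z up. Floor 6 mm above the origin; ribs 8 mm high (top at 14 mm), 5 mm thick, 6 to 8 mm of play. The fitting is home when its origin is straight above this one and its axes are parallel to these.
- nest_elbow90: Nest for the 90 degree elbow: black 123 mm square insert with an L-shaped raised grey outline. Origin: centre of its underside; z up. Floor 6 mm above the origin; ribs 8 mm high (top at 14 mm), 5 mm thick, 6 to 8 mm of play. The fitting is home when its origin is straight above this one and its axes are parallel to these.
- nest_elbow45: Nest for the 45 degree elbow: black 123 mm square insert with a shallow V-shaped raised grey outline. Origin: centre of its underside; z up. Floor 6 mm above the origin; ribs 8 mm high (top at 14 mm), 5 mm thick, 6 to 8 mm of play. The fitting is home when its origin is straight above this one and its axes are parallel to these.
- nest_union: Nest for the union: black 123 mm square insert, straight raised grey outline, wider at the nut (either way round will do). Origin: centre of its underside; z up. Floor 6 mm above the origin; ribs 8 mm high (top at 14 mm), 5 mm thick, 6 to 8 mm of play. The fitting is home when its origin is straight above this one and its axes are parallel to these.
- tin: Bystander: loose round tin of jointing paste, 67 mm diameter, 60 mm high. Origin: centre of its underside.
- wrench: Bystander: loose combination wrench 200 mm long lying flat on the bench beyond the fittings. Its body's origin is near the middle of its length, on the bench; its x axis lies along the handle.
Not all that is in view belongs to the job. Leave any pink, purple or yellow look-alike of the union alone.

How it is judged:
By the outcome, as a careful person would: the job done as asked, in the order asked, and still so for the second after the job is handed in, with the robot touching nothing.
It also fails if it takes over 104 s, if anything falls off the work surface, if the arm or the gripper's body presses on something with over 40 N, if the wrist force passes 120 N, or if a joint passes its speed limit or range.

## Working session

There is one attempt and no reset: what is moved stays moved. The work goes in short steps, Python scripts to look and compute and a tool call to move; the robot and the scene stay as the last step left them, time stands still between calls to the robot, and variables do not carry over. Pictures are saved under pics/ and viewed, at most 14 in all, crops included, and the job is handed in when it is done.

Besides the shell and the picture viewer there is one more tool, called as name(argument=value, ...) on one line, values as JSON. carry_out: Moves the arm, as the interface text tells. Its arguments: {"type":"object","properties":{"moves":{"type":"array"},"grip_force":{"type":"number"}},"required":["moves"]}

```bash
mkdir -p pics
cat > h.py <<'E'
import numpy as np, cv2
from bench import *
from scipy.spatial.transform import Rotation as R
def save(n,im): cv2.imwrite(f'pics/{n}.png',im[:,:,::-1])
E
python3 - <<'E'
from h import *
s=state();print({k:np.round(v,3).tolist() for k,v in s.items()})
for c in("top","scene"):
    i=camera_info(c);print(c,i)
    save(c+"0",get_image(c))
print(camera_info("wrist"), grip_point_offset() if callable(grip_point_offset) else grip_point_offset)
E
```

```text
{'time': 0.0, 'joint_pos': [1.198, 0.309, 1.635, -0.0, 1.2, -0.07], 'qd': [-0.001, 0.001, 0.0, -0.0, 0.0, 0.0], 'joint_torque': [0.001, -41.523, -27.667, 0.0, 0.01, -0.0], 'ee_pos': [0.186, 0.596, 0.2], 'ee_rot': [0.151, 0.989, -0.001, -0.0], 'ft_force': [-0.904, -0.156, -0.106], 'torque': [0.06, -0.001, -0.056], 'grasp_force': 0.0, 'grip_width': 0.085}
top {'mtx': array([[413.67422099,   0.        , 280.78639852],
       [  0.        , 413.67422099, 209.66542857],
       [  0.        ,   0.        ,   1.        ]]), 'eye': array([ 0.51042786, -0.08055373,  1.05289439]), 'orientation': array([ 0.71555117, -0.6951676 ,  0.0504547 , -0.04672104])}
scene {'mtx': array([[537.58244231,   0.        , 273.1970796 ],
       [  0.        , 537.58244231, 215.30853313],
       [  0.        ,   0.        ,   1.        ]]), 'eye': array([ 1.34807013, -0.79733127,  0.99493136]), 'orientation': array([ 0.8495131 ,  0.35052647, -0.14559169, -0.36641745])}
{'mtx': array([[361.86421211,   0.        , 280.32097647],
       [  0.        , 361.86421211, 206.88615188],
       [  0.        ,   0.        ,   1.        ]]), 'tool_from_camera': array([[ 2.30746411e-05, -9.56438897e-01, -2.91932588e-01,
         7.43001243e-02],
       [ 9.99999442e-01, -2.86170119e-04,  1.01660066e-03,
         9.11460310e-04],
       [-1.05585880e-03, -2.91932449e-01,  9.56438357e-01,
        -1.73315838e-01],
       [ 0.00000000e+00,  0.00000000e+00,  0.00000000e+00,
         1.00000000e+00]])} 0.0187
```

View pics/top0.png

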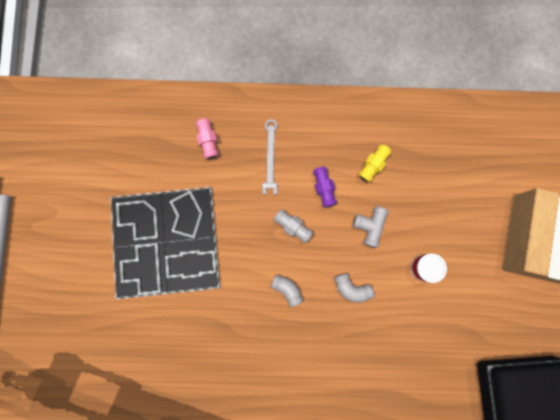

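View pics/scene0.png

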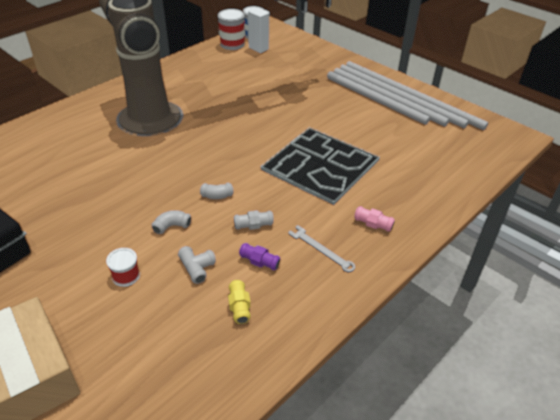

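The top image shows the tray at (165,243), with the L nest upper left, V upper right, T lower left and union lower right.
- **Could be taken for the union:** pink (207,138), purple (325,187) and yellow (375,163). The real union is the grey one with a nut at (294,225).
- **Other fittings:** tee (372,226), elbow90 (354,287), elbow45 (288,290).

Next I'll get rough positions.

```bash
cat >> h.py <<'E'
def cam(name,s=None):
    i=camera_info(name)
    if name=="wrist":
        T=np.eye(4);T[:3,:3]=R.from_quat(s["ee_rot"]).as_matrix();T[:3,3]=s["ee_pos"]
        T=T@i["tool_from_camera"];return i["mtx"],T[:3,:3],T[:3,3]
    return i["mtx"],R.from_quat(i["orientation"]).as_matrix(),np.array(i["eye"])
def proj(C,P):
    K,Rm,t=C;q=(np.atleast_2d(P)-t)@Rm@K.T;return q[:,:2]/q[:,2:]
def unproj(C,uv,z):
    K,Rm,t=C;d=Rm@np.linalg.solve(K,[*uv,1]);return t+d*(z-t[2])/d[2]
E
python3 - <<'E'
from h import *
C=cam("top")
for n in "tee elbow90 elbow45 union nest_tee nest_elbow90 nest_elbow45 nest_union tin".split():
    for r in trace(n,"top")[:3]:
        print(n,round(r["confidence"],2),np.round(r["uv"]),r["mask"].sum(),np.round(unproj(C,r["uv"],.01 if 'nest' in n else .02),3))
print(R.from_quat(state()["ee_rot"]).as_matrix().round(3))
E
```

```text
tee 0.84 [375. 225.] 801 [ 0.622 -0.321  0.02 ]
tee 0.24 [292. 226.] 597 [ 0.612 -0.114  0.02 ]
elbow90 0.88 [350. 288.] 629 [ 0.465 -0.26   0.02 ]
elbow90 0.63 [289. 289.] 506 [ 0.456 -0.11   0.02 ]
elbow45 0.88 [350. 288.] 629 [ 0.465 -0.26   0.02 ]
elbow45 0.63 [289. 289.] 506 [ 0.456 -0.11   0.02 ]
union 0.91 [208. 142.] 628 [0.825 0.11  0.02 ]
union 0.78 [292. 226.] 568 [ 0.614 -0.113  0.02 ]
union 0.77 [326. 185.] 618 [ 0.72  -0.197  0.02 ]
nest_tee 0.67 [139. 273.] 2582 [0.486 0.264 0.01 ]
nest_tee 0.52 [371. 224.] 815 [ 0.625 -0.313  0.01 ]
nest_elbow90 0.77 [138. 220.] 2434 [0.618 0.277 0.01 ]
nest_elbow90 0.76 [185. 216.] 2362 [0.63  0.158 0.01 ]
nest_elbow45 0.77 [138. 220.] 2434 [0.618 0.277 0.01 ]
nest_elbow45 0.76 [185. 216.] 2362 [0.63  0.158 0.01 ]
nest_union 0.56 [189. 266.] 2466 [0.508 0.142 0.01 ]
tin 0.91 [430. 271.] 814 [ 0.512 -0.457  0.02 ]
[[-0.954  0.298  0.   ]
 [ 0.298  0.954  0.   ]
 [-0.     0.    -1.   ]]
```

carry_out(moves=[[0.83,-0.94,0.15,0,0,0.38,1],[0.83,-0.94,0.15,0,0,0.38,1],[0.83,-0.94,0.15,0,0,0.38,1],[0.83,-0.94,0.15,0,0,0.38,1],[0.83,-0.94,0.15,0,0,0.38,1],[0.83,-0.94,0.15,0,0,0.38,1],[0.83,-0.94,0.15,0,0,0.38,1]])

```text
time: 1.13
ee_pos: [0.3569, 0.4044, 0.2329]
ee_rot: [0.005, 1.0, -0.001, 0.002]
ft_force: [-0.7, 0.9, 0.1]
grip_width: 0.0853
grasp_force: 0.0
```

carry_out(moves=[[0.83,-0.94,0,0,0,0,1],[0.83,-0.94,0,0,0,0,1],[0.83,-0.94,0,0,0,0,1],[0.83,-0.94,0,0,0,0,1],[0.83,-0.94,0,0,0,0,1],[0.83,-0.94,0,0,0,0,1],[0.83,-0.94,0,0,0,0,1],[0.83,-0.94,0,0,0,0,1]])

```text
time: 1.8
ee_pos: [0.5197, 0.219, 0.2315]
ee_rot: [0.004, 1.0, 0.0, -0.0]
ft_force: [-0.8, 0.0, 0.3]
grip_width: 0.0853
grasp_force: 0.0
```

Run:
```python
from h import *
import pickle
s=state();im=get_image("wrist");save("w1",im)
print(s["time"],s["ee_pos"],s["ee_rot"],np.abs(s["qd"]).max())
d={}
for n in "nest_tee nest_elbow90 nest_elbow45 nest_union".split():
    d[n]=trace(n,"wrist")
    for r in d[n][:3]:print(n,round(r["confidence"],2),np.round(r["uv"]),r["mask"].sum())
pickle.dump((s,im,d),open("w1.pkl","wb"))
```

```text
1.8 [0.51966573 0.21901325 0.23154659] [ 4.36838575e-03  9.99990446e-01  1.55499621e-04 -1.08795106e-05] 0.054648814130013115
nest_tee 0.87 [321. 142.] 12969
nest_elbow90 0.75 [228. 260.] 9890
nest_elbow90 0.73 [335. 249.] 10005
nest_elbow45 0.75 [228. 260.] 9890
nest_elbow45 0.73 [335. 249.] 10005
nest_union 0.89 [209. 156.] 12592
```

View pics/w1.png

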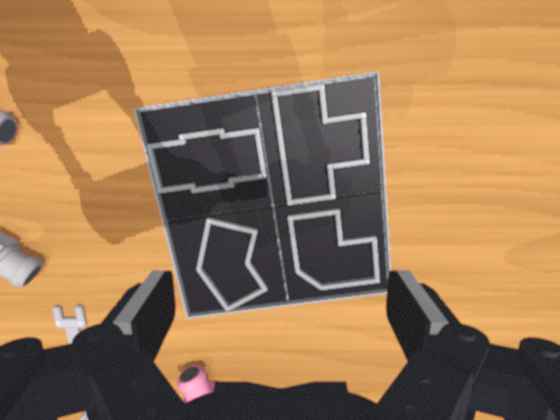

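The wrist view is turned, so image down is +x and right is +y. It shows the union nest (207,160), T nest (320,145), V nest (230,264) with its apex to the left, and L nest (335,252) with its corner lower left. Next I'll fit the outlines.

```bash
cat >> h.py <<'E'
from scipy.optimize import least_squares, minimize
from scipy.spatial import cKDTree
def offs(P,d):   # mitre offset of ccw polygon
    P=np.array(P,float);n=len(P);o=[]
    for i in range(n):
        a=P[i]-P[i-1];b=P[(i+1)%n]-P[i];a/=np.linalg.norm(a);b/=np.linalg.norm(b)
        na=np.array([a[1],-a[0]]);nb=np.array([b[1],-b[0]]);o.append(P[i]+d*(na+nb)/(1+na@nb))
    return np.array(o)
def dens(P,k=40): return np.vstack([np.linspace(P[i-1],P[i],k,endpoint=False) for i in range(len(P))])
c,s_=np.cos(np.pi/8),np.sin(np.pi/8)
def leg(sx):
    u=np.array([sx*c,-s_]);n=np.array([sx*s_,c]);e=np.array([0,9.5])+44*u;return e+19*n,e-19*n
(ra,rb),(la,lb)=leg(1),leg(-1)
POLY={"tee":[(-50,-37.5),(50,-37.5),(50,.5),(19,.5),(19,37.5),(-19,37.5),(-19,.5),(-50,.5)],
"elbow90":[(-20,-39.5),(39.5,-39.5),(39.5,-1.5),(-1.5,-1.5),(-1.5,39.5),(-39.5,39.5),(-39.5,-20)],
"elbow45":[ra,(0,9.5+19/c),la,lb,(0,9.5-19/c),rb],
"union":[(-50,-19),(-13,-19),(-13,-23),(13,-23),(13,-19),(50,-19),(50,19),(13,19),(13,23),(-13,23),(-13,19),(-50,19)]}
def rot(t): return np.array([[np.cos(t),-np.sin(t)],[np.sin(t),np.cos(t)]])
E
cat > nests.py <<'E'
from h import *
import pickle
s,im,d=pickle.load(open("w1.pkl","rb"));C=cam("wrist",s)
g=cv2.cvtColor(im,cv2.COLOR_RGB2GRAY)
K,Rm,t=C
def ground(uv,z):
    D=np.c_[uv,np.ones(len(uv))]@np.linalg.inv(K).T@Rm.T;return (t+D*((z-t[2])/D[:,2])[:,None])[:,:2]*1000
uvn={"tee":(321,145),"elbow90":(335,250),"elbow45":(230,264),"union":(207,160)}
vis=im.copy();out={}
for n,uv in uvn.items():
    m=max((r for k in d for r in d[k]),key=lambda r:r["mask"][uv[1],uv[0]]*r["confidence"])["mask"].astype(np.uint8)
    m=cv2.erode(m,np.ones((9,9)))
    v,u=np.nonzero((g>105)&(m>0));G=ground(np.c_[u,v],.014);ctr=ground(np.array([uv]),.014)[0]
    T=cKDTree(G);best=None
    def f(p):
        M=dens(offs(POLY[n],p[3]))@rot(p[2]).T+p[:2]
        return np.r_[T.query(M)[0],cKDTree(M).query(G)[0]*np.sqrt(len(M)/len(G))]
    for th in np.arange(12)*np.pi/6:
        r=least_squares(f,[*ctr,th,6.],loss="soft_l1",f_scale=2,diff_step=1e-4)
        if best is None or r.cost<best.cost:best=r
    p=best.x;out[n]=p.tolist();print(n,len(G),p[:2].round(1),np.degrees(p[2]).round(2)%360,p[3].round(2),np.mean(np.abs(f(p))).round(2))
    M=np.c_[(offs(POLY[n],p[3])@rot(p[2]).T+p[:2])/1000,np.full(len(POLY[n]),.014)]
    cv2.polylines(vis,[proj(C,M).round().astype(int)],True,(255,0,0),1)
    a=proj(C,np.array([[*p[:2],14],[*(p[:2]+30*np.array([np.cos(p[2]),np.sin(p[2])])),14]])/1000).round().astype(int)
    cv2.arrowedLine(vis,tuple(map(int,a[0])),tuple(map(int,a[1])),(0,255,0),1)
pickle.dump(out,open("nests.pkl","wb"));save("nests",cv2.resize(vis[60:330,120:400],None,fx=2,fy=2))
E
python3 nests.py
```

```text
tee 2031 [495.  265.7] 7.66 6.27 0.89
elbow90 1724 [617.7 283.5] 97.66 7.59 0.73
elbow45 1366 [636.  159.8] 187.5 7.84 0.78
union 1331 [512.1 140.9] 277.52 6.23 1.05
```

View pics/nests.png

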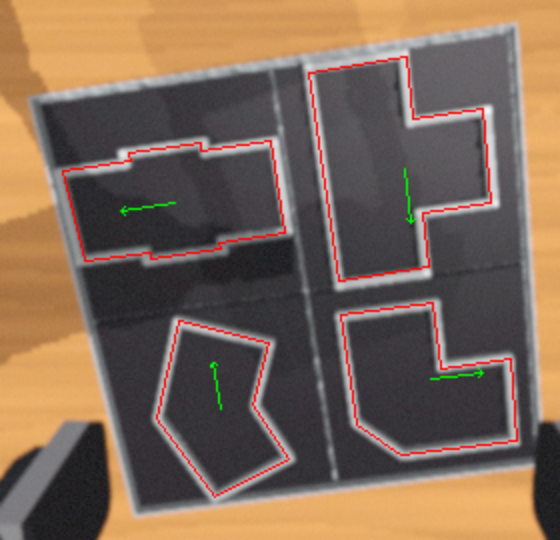

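The fit is consistent: every nest lies at 7.6° + k·90° on a pitch of about 125 mm. Next, the fittings.

carry_out(moves=[[0.05,-1,0.1,0,0,0,1],[0.05,-1,0.1,0,0,0,1],[0.05,-1,0.1,0,0,0,1],[0.05,-1,0.1,0,0,0,1],[0.05,-1,0.1,0,0,0,1]])

```text
time: 2.47
ee_pos: [0.528, 0.0198, 0.2521]
ee_rot: [0.001, 1.0, -0.0, 0.0]
ft_force: [1.8, 0.0, 0.4]
grip_width: 0.0855
grasp_force: 0.0
```

carry_out(moves=[[0,-1,0.1,0,0,0,1],[0,-1,0.1,0,0,0,1],[0,-1,0.1,0,0,0,1],[0,-1,0.1,0,0,0,1],[0,-1,0.1,0,0,0,1],[0,-1,0.1,0,0,0,1],[0,-1,0.1,0,0,0,1],[0,-1,0.1,0,0,0,1]])

```text
time: 3.13
ee_pos: [0.5283, -0.178, 0.2714]
ee_rot: [0.002, 1.0, 0.001, -0.0]
ft_force: [-0.9, 0.1, 0.3]
grip_width: 0.0854
grasp_force: 0.0
```

Run:
```python
from h import *
import pickle
s=state();im=get_image("wrist");save("w2",im)
print(s["time"],s["ee_pos"],np.abs(s["qd"]).max())
d={}
for n in "tee elbow90 elbow45 union".split():
    d[n]=trace(n,"wrist")
    for r in d[n][:4]:print(n,round(r["confidence"],2),np.round(r["uv"]),r["mask"].sum())
pickle.dump((s,im,d),open("w2.pkl","wb"))
```

```text
3.1333 [ 0.5283044  -0.17799597  0.27135638] 0.022509509192984115
tee 0.62 [172. 236.] 3227
elbow90 0.69 [348.  98.] 2697
elbow90 0.59 [205. 100.] 3387
elbow45 0.69 [348.  98.] 2697
elbow45 0.59 [205. 100.] 3387
union 0.96 [332. 229.] 2564
union 0.94 [182. 344.] 1996
union 0.67 [269. 302.] 2290
```

View pics/w2.png

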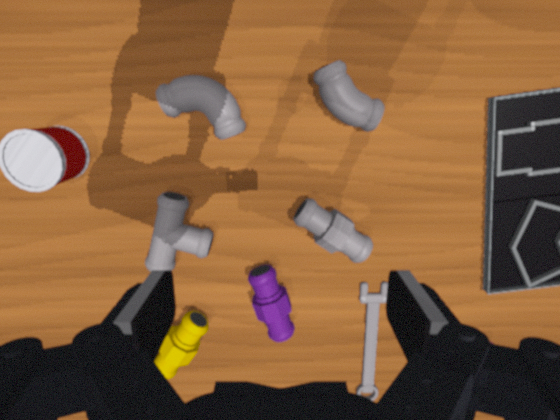

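The fittings show at tee (172,236), elbow90 (205,100), elbow45 (348,98) and the grey union (335,230). Purple (270,302) and yellow (180,344) are look-alikes, and the tin is at (40,160). Next I'll fit 3D models to the masks.

```bash
cat >> h.py <<'E'
def tube(pts,rad):  # list of rings along an axis in xy
    pts=np.array(pts,float);t=np.gradient(pts,axis=0);t/=np.linalg.norm(t,axis=1)[:,None]
    a=np.linspace(0,2*np.pi,24,endpoint=False)
    return [np.c_[p+r*np.outer(np.cos(a),[-q[1],q[0]]),r*np.sin(a)] for p,q,r in zip(pts,t,rad)]
def cyl(a,b,r): return tube([a,b],[r,r])
def bentaxis(corner,u,v,L,r,ang):  # legs u,v from corner; arc radius r, deflection ang
    tl=r*np.tan(ang/2);corner=np.array(corner,float);u=np.array(u,float);v=np.array(v,float)
    cen=corner+(u+v)/np.linalg.norm(u+v)*r/np.cos(ang/2)
    A=corner+tl*u-cen;B=corner+tl*v-cen;w=np.linspace(0,1,9)
    arc=[cen+(np.sin((1-k)*ang)*A+np.sin(k*ang)*B)/np.sin(ang) for k in w]
    return [cyl(corner+u*(L-12),corner+u*L,19),cyl(corner+u*tl,corner+u*L,16.5),tube(arc,[19]*9),
            cyl(corner+v*tl,corner+v*L,16.5),cyl(corner+v*(L-12),corner+v*L,19)]
o8=np.array([(23*np.tan(np.pi/8),23),(23,23*np.tan(np.pi/8))]);o8=np.vstack([o8,o8*[1,-1],-o8,o8*[-1,1]])
MODEL={"tee":[cyl((-50,-18.5),(50,-18.5),16.5),cyl((-50,-18.5),(-38,-18.5),19),cyl((38,-18.5),(50,-18.5),19),cyl((0,-18.5),(0,37.5),16.5),cyl((0,25.5),(0,37.5),19)],
"elbow90":bentaxis((-20.5,-20.5),(1,0),(0,1),60,34,np.pi/2),
"elbow45":bentaxis((0,9.5),(c,-s_),(-c,-s_),44,45,np.pi/4),
"union":[cyl((-50,0),(50,0),16.5),cyl((-50,0),(-38,0),19),cyl((38,0),(50,0),19),[np.c_[np.full(8,x),o8] for x in(-13,13)]]}
H={"tee":19,"elbow90":19,"elbow45":19,"union":23}
def render(C,n,p,dz=0,shape=(420,560)):
    M=np.zeros(shape,np.uint8);Q=np.eye(3);Q[:2,:2]=rot(p[2])
    for rings in MODEL[n]:
        uv=[proj(C,(r@Q.T+[p[0],p[1],H[n]+dz])/1000) for r in rings]
        for a,b in zip(uv,uv[1:]):
            cv2.fillConvexPoly(M,cv2.convexHull((np.vstack([a,b])*16).round().astype(np.int32)),1,shift=4)
    return M.astype(bool)
def fit(C,n,mask,c0,ths=np.arange(12)*np.pi/6,ign=None,dz=0):
    k=np.ones(mask.shape,bool) if ign is None else ~ign
    def f(q):
        r=render(C,n,(q[0],q[1],q[2]/30),dz)&k;m=mask&k;return 1-(r&m).sum()/max(1,(r|m).sum())
    best=None
    for th in ths:
        x0=np.array([c0[0],c0[1],th*30])
        r=minimize(f,x0,method="Nelder-Mead",options=dict(initial_simplex=[x0,x0+[8,0,0],x0+[0,8,0],x0+[0,0,8]],xatol=.05,fatol=1e-4))
        if best is None or r.fun<best.fun:best=r
    return np.r_[best.x[:2],best.x[2]/30],1-best.fun
E
cat > parts.py <<'E'
from h import *
import pickle
s,im,d=pickle.load(open("w2.pkl","rb"));C=cam("wrist",s);vis=im.copy();out={}
for n,uv in {"tee":(172,236),"elbow90":(205,98),"elbow45":(348,98),"union":(335,230)}.items():
    m=max(d[n],key=lambda r:r["mask"][uv[1]-3:uv[1]+4,uv[0]-3:uv[0]+4].mean()*r["confidence"])["mask"]
    ign=np.zeros(m.shape,bool)
    if n=="tee":ign[258:]=1
    p,q=fit(C,n,m,unproj(C,uv,.02)[:2]*1000,ign=ign);out[n]=p
    print(n,p[:2].round(1),np.degrees(p[2]).round(1)%360,q.round(3))
    for M,col in((render(C,n,p),(255,0,0)),(m,(0,255,0))):
        cv2.drawContours(vis,cv2.findContours(M.astype(np.uint8),0,1)[0],-1,col,1)
    a=proj(C,np.array([[*p[:2],40],[*(p[:2]+rot(p[2])@[0,40]),40]])/1000).round().astype(int)
    cv2.arrowedLine(vis,tuple(map(int,a[0])),tuple(map(int,a[1])),(255,255,0),1)
pickle.dump(out,open("parts.pkl","wb"));save("parts",cv2.resize(vis[50:290,135:395],None,fx=2.4,fy=2.4))
E
python3 parts.py
```

```text
tee [ 623.1 -302. ] 344.2 0.962
elbow90 [ 466.5 -264.3] 289.4 0.945
elbow45 [ 454.6 -100.5] 226.9 0.928
union [ 614.  -111.5] 55.6 0.915
```

View pics/parts.png

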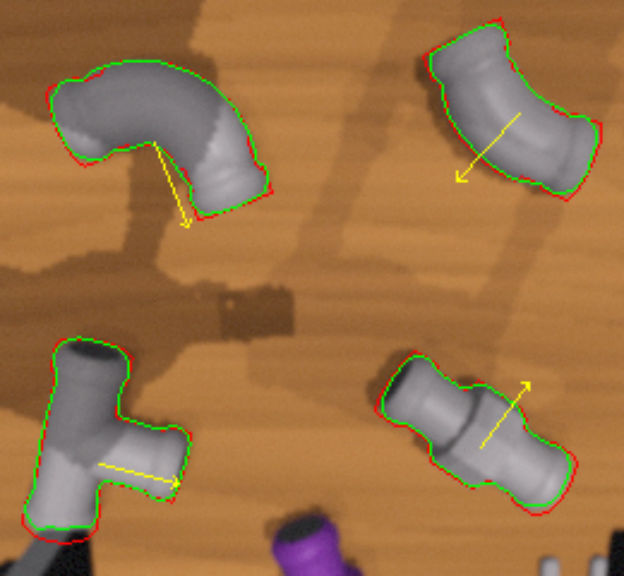

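```bash
cat > plan.py <<'E'
from h import *
import pickle
P=pickle.load(open("parts.pkl","rb"));a=np.radians(7.6);ctr=np.array([565.2,212.5])
N={"tee":(-62.5,62.5,0),"elbow90":(62.5,62.5,90),"elbow45":(62.5,-62.5,180),"union":(-62.5,-62.5,270)}
G={"tee":(0,13,0),"elbow90":(-10.5,-10.5,45),"elbow45":(0,5.8,90),"union":(0,0,90)}
def w(x): return (x+180)%360-180
if __name__=="__main__":
  s=state();C=cam("wrist",s);print(np.degrees(s["joint_pos"]).round(1),proj(C,s["ee_pos"]))
  for n in P:
    g=np.array(G[n][:2]);p=P[n];u,v,k=N[n]
    gp=p[:2]+rot(p[2])@g;psi=np.degrees(p[2])+G[n][2]-90
    th=a+np.radians(k);pp=ctr+rot(a)@[u,v]+rot(th)@g;ps2=np.degrees(th)+G[n][2]-90
    print(n,"grasp",gp.round(1),w(psi).round(1),w(psi+180).round(1),"place",pp.round(1),w(ps2).round(1),w(ps2+180).round(1))
E
python3 plan.py
```

```text
[ -23.1    6.9   98.4    0.    74.7 -113. ] [[278.37930724 245.81181411]]
tee grasp [ 626.7 -289.5] -105.8 74.2 place [493.3 279.1] -82.4 97.6
elbow90 grasp [ 453.1 -257.9] -115.6 64.4 place [630.7 273.7] 52.6 -127.4
elbow45 grasp [ 458.9 -104.5] -133.1 46.9 place [636.2 153.1] -172.4 7.6
union grasp [ 614.  -111.5] 55.6 -124.4 place [511.5 142.3] -82.4 97.6
```

carry_out(moves=[[0.49,-0.56,-0.3,0,0,-1,0.35],[0.49,-0.56,-0.3,0,0,-1,0.35],[0.49,-0.56,-0.3,0,0,-1,0.35],[0.49,-0.56,-0.3,0,0,-1,0.35],[0.49,-0.56,-0.3,0,0,-1,0.35],[0.49,-0.56,-0.3,0,0,-1,0.35],[0.49,-0.56,-0.3,0,0,-1,0.35]])

```text
time: 3.97
ee_pos: [0.6265, -0.2908, 0.2096]
ee_rot: [0.387, 0.922, 0.0, -0.001]
ft_force: [0.2, 0.5, -0.1]
grip_width: 0.0575
grasp_force: 0.0
```

carry_out(moves=[[0,0,-0.5,0,0,-1,0.35],[0,0,-0.5,0,0,-1,0.35],[0,0,-0.5,0,0,-1,0.35],[0,0,-0.5,0,0,-1,0.35],[0,0,-0.5,0,0,-1,0.35],[0,0,-0.5,0,0,-1,0.35],[0,0,-0.5,0,0,-1,0.35]])

```text
time: 4.55
ee_pos: [0.6266, -0.2902, 0.111]
ee_rot: [0.71, 0.704, -0.0, -0.0]
ft_force: [0.2, 0.4, 0.3]
grip_width: 0.0581
grasp_force: 0.0
```

carry_out(moves=[[0,0,0,0,0,-0.35,0.35],[0,0,0,0,0,-0.35,0.35],[0,0,0,0,0,-0.35,0.35],[0,0,0,0,0,-0.35,0.35],[0,0,0,0,0,-0.35,0.35]])

```text
time: 4.97
ee_pos: [0.6265, -0.2909, 0.1115]
ee_rot: [0.798, 0.603, -0.0, -0.0]
ft_force: [0.7, -0.5, 0.1]
grip_width: 0.0577
grasp_force: 0.0
```

```bash
cat >> h.py <<'E'
def psi(s):
    m=R.from_quat(s["ee_rot"]).as_matrix();return np.degrees(np.arctan2(m[1,1],m[0,1]))-90
def st():
    s=state();print("t",round(s["time"],2),"pos",(s["ee_pos"]*1000).round(1),"psi",psi(s).round(2),"tilt",R.from_quat(s["ee_rot"]).as_matrix()[:,2].round(3),"w",round(s["grip_width"]*1000,1),"F",round(s["grasp_force"],1),s["ft_force"].round(1));return s
E
python3 - <<'E'
from h import *
s=st();im=get_image("wrist");C=cam("wrist",s)
r=trace("tee","wrist");print([(x["confidence"],x["uv"],x["mask"].sum()) for x in r[:2]])
p,q=fit(C,"tee",r[0]["mask"],[623,-302],[np.radians(-15.8)]);print(p[:2].round(1),np.degrees(p[2]),q)
cv2.drawContours(im,cv2.findContours(render(C,"tee",p).astype(np.uint8),0,1)[0],-1,(255,0,0),1)
save("w3",im)
E
```

```text
t 4.97 pos [ 626.5 -290.9  111.5] psi -105.81 tilt [-0.  0. -1.] w 57.7 F 0.0 [ 0.7 -0.5  0.1]
[(0.89, [280.9, 230.2], np.int64(8071))]
[ 622.6 -302.2] -16.29206963027164 0.9469670303883609
```

View pics/w3.png

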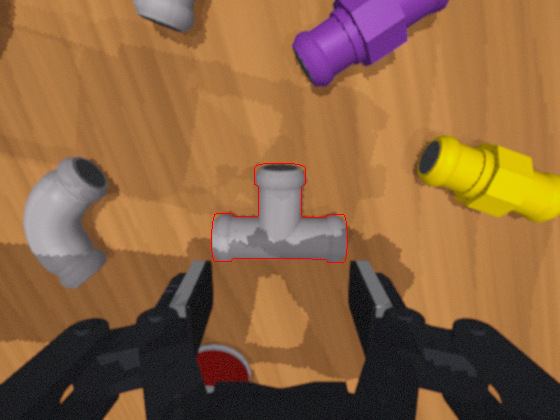

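The crop shows the tee at (280,220) between the finger lines, with the branch up, and the fit overlays it and agrees within 1 mm. Descending and gripping.

carry_out(moves=[[0,0.005,-0.2,0,0,0,0.35],[0,0.005,-0.38,0,0,0,0.35],[0,0.005,-0.48,0,0,0,0.35],[0,0.005,-0.523,0,0,0,0.35],[0,0.005,-0.523,0,0,0,0.35],[0,0.005,-0.523,0,0,0,-1],[0,0.005,-0.523,0,0,0,-1],[0,0.005,-0.523,0,0,0,-1],[0,0.005,-0.523,0,0,0,-1],[0,0.005,-0.523,0,0,0,-1]], grip_force=60)

```text
time: 5.9
ee_pos: [0.6275, -0.291, 0.0087]
ee_rot: [0.799, 0.602, 0.001, 0.001]
ft_force: [-0.4, -0.5, -0.0]
grip_width: 0.0006
grasp_force: 0.0
```

carry_out(moves=[[0,0,0,0,0,0,-1],[0,0,0.1,0,0,0,-1],[0,0,0.3,0,0,0,-1],[0,0,0.5,0,0,0,-1],[0,0,0.5,0,0,0,-1]])

```text
time: 6.32
ee_pos: [0.6328, -0.2938, 0.1176]
ee_rot: [0.799, 0.602, 0.004, 0.008]
ft_force: [1.6, -1.4, 2.2]
grip_width: 0.0002
grasp_force: 0.0
```

Run:
```python
from h import *
s=st();im=get_image("wrist");C=cam("wrist",s);t=get_image("scene")
save("w4",np.hstack([cv2.resize(im,(400,300)),cv2.resize(t[140:350,120:400],(400,300))]))
r=trace("tee","wrist");print([(x["confidence"],x["uv"],x["mask"].sum()) for x in r[:2]])
```

```text
t 6.32 pos [ 632.8 -293.8  117.6] psi -105.99 tilt [ 0.015 -0.008 -1.   ] w 0.2 F 0.0 [ 1.6 -1.4  2.2]
[(0.64, [265.6, 227.0], np.int64(7682))]
```

View pics/w4.png

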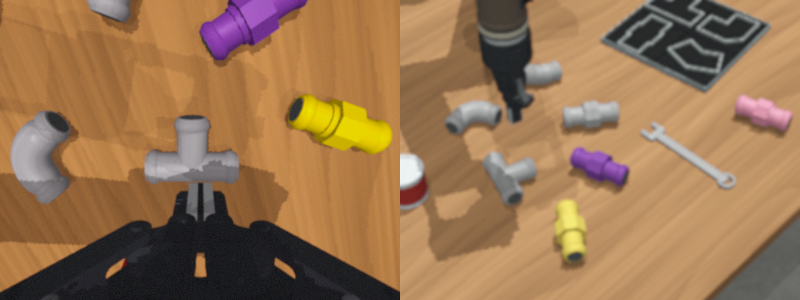

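The fingers closed on nothing and the tee is still there at (265,227). I'll check the wrist fits against the top camera and see where the tips project.

Run:
```python
from h import *
import pickle
P=pickle.load(open("parts.pkl","rb"))
s=st();im=get_image("wrist");C=cam("wrist",s)
r=trace("tee","wrist")[0];p,q=fit(C,"tee",r["mask"],[623,-302],[np.radians(-15.8)]);print("wrist tee",p[:2].round(1),np.degrees(p[2]).round(1),q)
T=cam("top");get_image("top")
for n in P:
    rr=trace(n,"top");u=proj(T,[*P[n][:2]/1000,.02])[0]
    r=min(rr,key=lambda r:np.hypot(*(np.array(r["uv"])-u)))
    p,q=fit(T,n,r["mask"],P[n][:2],[P[n][2]]);print(n,"top",p[:2].round(1),np.degrees(p[2]).round(1)%360,q.round(3),"wrist",P[n][:2].round(1))
E_=R.from_quat(s["ee_rot"]).as_matrix()
for x in(-11,0,11):
  for z in(0,-20,-40):
    u=proj(C,s["ee_pos"]+E_@np.array([x,0,z])/1000)[0];cv2.circle(im,tuple(map(int,u.round())),2,(255,0,0) if x==0 else (0,255,0) if x>0 else (0,0,255),-1)
save("w5",cv2.resize(im[150:420,160:400],None,fx=2.2,fy=2.2))
```

```text
t 6.47 pos [ 626.9 -290.7  108.2] psi -106.0 tilt [ 0.002 -0.001 -1.   ] w -0.2 F 0.0 [ 0.6  0.2 -1.2]
wrist tee [ 623.1 -302.4] -16.1 0.9331341911764706
tee top [ 623.9 -299.9] 343.4 0.158 wrist [ 623.1 -302. ]
elbow90 top [ 471.7 -263.4] 289.3 0.299 wrist [ 466.5 -264.3]
elbow45 top [ 456.5 -101.4] 228.7 0.913 wrist [ 454.6 -100.5]
union top [ 613.6 -115. ] 54.4 0.942 wrist [ 614.  -111.5]
```

View pics/w5.png

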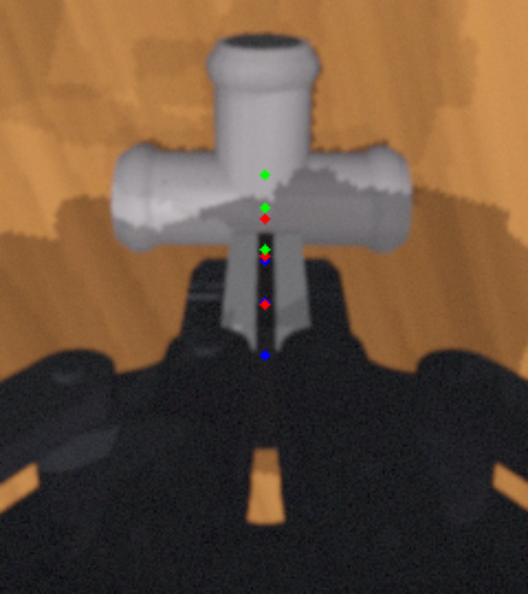

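Run:
```python
from h import *
S=cam("scene")
for z in(.1176,.137,.147,.16):print(z,proj(S,[.6328,-.2938,z]))
print(proj(S,[.623,-.302,.019]))
s=st();im=get_image("scene");u=proj(S,s["ee_pos"])[0];print(u)
x,y=map(int,u.round());cv2.circle(im,(x,y),1,(255,0,0),-1)
for k in(.02,.04):
    v=proj(S,s["ee_pos"]+[0,0,k])[0].round().astype(int);cv2.circle(im,tuple(map(int,v)),1,(0,255,0),-1)
save("s6",cv2.resize(im[y-60:y+60,x-60:x+60],None,fx=5,fy=5,interpolation=cv2.INTER_CUBIC))
```

```text
0.1176 [[201.39648953 233.47808164]]
0.137 [[200.68753665 227.45284992]]
0.147 [[200.31596348 224.29493283]]
0.16 [[199.8265284  220.13533371]]
[[199.52637735 261.81929884]]
t 6.82 pos [ 625.5 -290.   105.3] psi -106.0 tilt [-0.002  0.001 -1.   ] w -0.2 F 0.0 [ 0.1 -0.9  0.1]
[201.08635903 234.76639412]
```

View pics/s6.png

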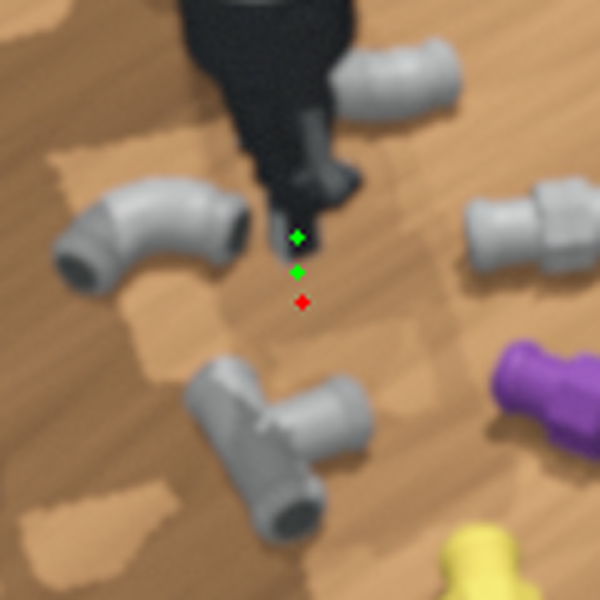

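Both views show the finger tips about 28 mm above the reported TCP, which is why the fingers passed over the tee. I'll allow for that offset and descend in small steps, watching the force.

carry_out(moves=[[0,0,-0.1,0,0,0,0.35],[0,0,-0.2,0,0,0,0.35],[0,0,-0.25,0,0,0,0.35],[0,0,-0.25,0,0,0,0.35],[0,0,-0.4,0,0,0,0.35],[0,0,-0.5,0,0,0,0.35],[0,0,-0.55,0,0,0,0.35],[0,0,-0.58,0,0,0,0.35],[0,0,-0.58,0,0,0,0.35]])

```text
time: 7.62
ee_pos: [0.6257, -0.2901, -0.01]
ee_rot: [0.799, 0.602, -0.0, -0.001]
ft_force: [-0.0, -0.4, 0.3]
grip_width: 0.0575
grasp_force: 0.0
```

carry_out(moves=[[0,0,-0.02,0,0,0,0.35],[0,0,-0.04,0,0,0,0.35],[0,0,-0.05,0,0,0,0.35],[0,0,-0.05,0,0,0,0.35]])

```text
time: 7.95
ee_pos: [0.6265, -0.2905, -0.0188]
ee_rot: [0.799, 0.602, 0.0, 0.0]
ft_force: [-0.1, 0.4, -0.2]
grip_width: 0.0576
grasp_force: 0.0
```

carry_out(moves=[[0,0,0,0,0,0,-1],[0,0,0,0,0,0,-1],[0,0,0,0,0,0,-1],[0,0,0,0,0,0,-1],[0,0,0,0,0,0,-1]], grip_force=60)

```text
time: 8.37
ee_pos: [0.6271, -0.2907, -0.0182]
ee_rot: [0.799, 0.602, 0.0, 0.001]
ft_force: [0.7, 1.3, 3.7]
grip_width: 0.0307
grasp_force: 59.8
```

carry_out(moves=[[0,0,0,0,0,0,0.35],[0,0,0,0,0,0,0.35],[0,0,0,0,0,0,0.35],[0,0,-0.015,0,0,0,0.35],[0,0,-0.03,0,0,0,0.35],[0,0,-0.03,0,0,0,-1],[0,0,-0.03,0,0,0,-1],[0,0,-0.03,0,0,0,-1],[0,0,-0.03,0,0,0,-1],[0,0,-0.03,0,0,0,-1]])

```text
time: 9.2
ee_pos: [0.6262, -0.2903, -0.0253]
ee_rot: [0.799, 0.602, -0.0, -0.0]
ft_force: [0.4, 0.5, -0.9]
grip_width: 0.031
grasp_force: 59.4
```

```bash
python3 -c "
from h import *
st()"
```

```text
t 9.2 pos [ 626.2 -290.3  -25.3] psi -106.0 tilt [-0.  0. -1.] w 31.0 F 59.4 [ 0.4  0.5 -0.9]
```

carry_out(moves=[[0,0,0,0,0,0,0.35],[0,0,0,0,0,0,0.35],[0,0,0.01,0,0,0,0.35],[0,0,0.025,0,0,0,0.35],[0,0,0.025,0,0,0,-1],[0,0,0.025,0,0,0,-1],[0,0,0.025,0,0,0,-1],[0,0,0.025,0,0,0,-1],[0,0,0.025,0,0,0,-1]])

```text
time: 9.95
ee_pos: [0.6273, -0.2908, -0.019]
ee_rot: [0.799, 0.602, 0.0, 0.001]
ft_force: [0.5, 0.2, 5.4]
grip_width: 0.031
grasp_force: 59.7
```

carry_out(moves=[[0,0,0.05,0,0,0,-1],[0,0,0.2,0,0,0,-1],[0,0,0.4,0,0,0,-1],[0,0,0.6,0,0,0,-1],[0,0,0.6,0,0,0,-1]])

```text
time: 10.37
ee_pos: [0.632, -0.2934, 0.1096]
ee_rot: [0.799, 0.602, 0.003, 0.007]
ft_force: [3.2, -2.0, -0.6]
grip_width: 0.0312
grasp_force: 60.3
```

```bash
cat >> h.py <<'E'
def held(n,th0,zgrasp,c0=None):
    "pose of the held fitting; zgrasp = TCP z (mm) at which it was gripped on the bench"
    import plan
    s=st();get_image("wrist");C=cam("wrist",s);E=s["ee_pos"]*1000
    r=trace(n,"wrist");g=E[:2]-rot(np.radians(th0))@np.array(plan.G[n][:2])
    u=proj(C,[*g/1000,(E[2]-zgrasp+H[n])/1000])[0]
    r=min(r,key=lambda r:np.hypot(*(np.array(r["uv"])-u)))
    p,q=fit(C,n,r["mask"],g,[np.radians(th0)],dz=E[2]-zgrasp)
    print("held at",p[:2].round(1),np.degrees(p[2]).round(1),"iou",round(q,3),"expected",g.round(1),th0)
    u,v,k=plan.N[n];th=np.degrees(plan.a)+k;tgt=plan.ctr+rot(plan.a)@[u,v]
    turn=plan.w(th-np.degrees(p[2])); 
    tcp=tgt+rot(np.radians(turn))@(E[:2]-p[:2])
    print("turn",turn.round(2),"TCP target",tcp.round(1),"psi",(psi(s)+turn).round(1),"shift",((tcp-E[:2])/200).round(3),"turn share",(turn/45).round(3))
E
python3 - <<'E'
from h import *
held("tee",-16.2,-20.3)
E
```

```text
t 10.37 pos [ 632.  -293.4  109.6] psi -105.99 tilt [ 0.013 -0.007 -1.   ] w 31.2 F 60.3 [ 3.2 -2.  -0.6]
held at [ 628.  -305.6] -15.9 iou 0.48 expected [ 628.3 -305.9] -16.2
turn 23.53 TCP target [493.8 278.9] psi -82.5 shift [-0.691  2.862] turn share 0.523
```

carry_out(moves=[[-0.22,0.95,0,0,0,0.52,-1],[-0.22,0.95,0,0,0,0.52,-1],[-0.22,0.95,0,0,0,0.52,-1],[-0.22,0.95,0,0,0,0.52,-1],[-0.22,0.95,0,0,0,0.52,-1],[-0.22,0.95,0,0,0,0.52,-1]])

```text
time: 10.97
ee_pos: [0.5762, -0.0936, 0.0956]
ee_rot: [0.658, 0.753, -0.002, -0.006]
ft_force: [0.1, -1.6, -3.1]
grip_width: 0.0307
grasp_force: 60.3
```

carry_out(moves=[[-0.22,0.95,0,0,0,0,-1],[-0.22,0.95,0,0,0,0,-1],[-0.22,0.95,0,0,0,0,-1],[-0.22,0.95,0,0,0,0,-1],[-0.22,0.95,0,0,0,0,-1]])

```text
time: 11.38
ee_pos: [0.5342, 0.092, 0.097]
ee_rot: [0.66, 0.751, -0.002, -0.003]
ft_force: [-0.2, 0.4, -2.3]
grip_width: 0.031
grasp_force: 60.3
```

carry_out(moves=[[-0.22,0.95,0,0,0,0,-1],[-0.22,0.95,0,0,0,0,-1],[-0.22,0.95,0,0,0,0,-1],[-0.22,0.95,0,0,0,0,-1],[-0.22,0.95,0,0,0,0,-1],[-0.22,0.95,0,0,0,0,-1],[-0.22,0.95,0,0,0,0,-1],[-0.22,0.95,0,0,0,0,-1],[-0.22,0.95,0,0,0,0,-1]])

```text
time: 12.13
ee_pos: [0.4936, 0.2778, 0.0985]
ee_rot: [0.66, 0.751, -0.002, -0.0]
ft_force: [0.6, 0.8, -3.1]
grip_width: 0.031
grasp_force: 60.3
```

Run:
```python
from h import *
held("tee",7.5,-20.3)
```

```text
t 12.13 pos [493.6 277.8  98.5] psi -82.67 tilt [-0.003 -0.002 -1.   ] w 31.0 F 60.3 [ 0.6  0.8 -3.1]
held at [496. 265.] 7.5 iou 0.479 expected [495.3 264.9] 7.5
turn 0.09 TCP target [492.5 279. ] psi -82.6 shift [-0.005  0.006] turn share 0.002
```

carry_out(moves=[[-0.003,0.006,-0.15,0,0,0,-1],[-0.003,0.006,-0.3,0,0,0,-1],[-0.003,0.006,-0.42,0,0,0,-1],[-0.003,0.006,-0.48,0,0,0,-1],[-0.003,0.006,-0.51,0,0,0,-1],[-0.003,0.006,-0.52,0,0,0,-1],[-0.003,0.006,-0.52,0,0,0,-1],[-0.003,0.006,-0.52,0,0,0,-1]])

```text
time: 12.9
ee_pos: [0.4954, 0.2813, -0.0025]
ee_rot: [0.66, 0.751, 0.001, 0.001]
ft_force: [-0.6, 0.3, -3.2]
grip_width: 0.0309
grasp_force: 60.3
```

carry_out(moves=[[0,0,-0.01,0,0,0,-1],[0,0,-0.02,0,0,0,-1],[0,0,-0.02,0,0,0,-1]])

```text
time: 13.15
ee_pos: [0.4941, 0.281, -0.0075]
ee_rot: [0.66, 0.751, 0.0, 0.0]
ft_force: [-0.3, -0.4, -3.6]
grip_width: 0.0308
grasp_force: 60.3
```

carry_out(moves=[[-0.004,-0.009,-0.01,0,0,0,-1],[-0.004,-0.009,-0.015,0,0,0,-1],[-0.004,-0.009,-0.02,0,0,0,-1],[-0.004,-0.009,-0.02,0,0,0,-1]])

```text
time: 13.48
ee_pos: [0.4928, 0.2788, -0.0111]
ee_rot: [0.66, 0.751, -0.001, -0.0]
ft_force: [-3.2, -1.1, 5.7]
grip_width: 0.0312
grasp_force: 61.3
```

Run:
```python
from h import *
held("tee",7.5,-20.3)
```

```text
t 13.48 pos [492.8 278.8 -11.1] psi -82.59 tilt [-0.001 -0.001 -1.   ] w 31.2 F 61.3 [-3.2 -1.1  5.7]
held at [494.6 265.9] 7.4 iou 0.487 expected [494.5 266. ] 7.5
turn 0.17 TCP target [493.2 279.1] psi -82.4 shift [0.002 0.001] turn share 0.004
```

Contact came at the expected floor height of about 8 mm. Releasing.

carry_out(moves=[[0,0,0.005,0,0,0,0.3],[0,0,0.005,0,0,0,0.3],[0,0,0.005,0,0,0,0.3],[0,0,0.005,0,0,0,0.3],[0,0,0.15,0,0,0,0.3],[0,0,0.35,0,0,0,0.3],[0,0,0.55,0,0,0,0.3],[0,0,0.7,0,0,0,0.3]])

```text
time: 14.25
ee_pos: [0.4941, 0.2795, 0.1309]
ee_rot: [0.66, 0.751, 0.001, 0.001]
ft_force: [0.3, 0.5, 0.3]
grip_width: 0.0555
grasp_force: 0.0
```

```bash
cat >> h.py <<'E'
def placed(n):
    import plan
    s=st();im=get_image("wrist");C=cam("wrist",s);u,v,k=plan.N[n];th=plan.a+np.radians(k);tgt=plan.ctr+rot(plan.a)@[u,v]
    uv=proj(C,[*tgt/1000,.03])[0]
    r=min(trace(n,"wrist"),key=lambda r:np.hypot(*(np.array(r["uv"])-uv)))
    p,q=fit(C,n,r["mask"],tgt,[th],dz=8)
    print("placed err mm",(rot(th).T@(p[:2]-tgt)).round(1),"deg",np.degrees(p[2]-th).round(1),"iou",round(q,3));return im,C,p
E
python3 - <<'E'
from h import *
placed("tee")
E
```

```text
t 14.25 pos [494.1 279.5 130.9] psi -82.6 tilt [ 0.003  0.001 -1.   ] w 55.5 F 0.0 [0.3 0.5 0.3]
placed err mm [0.3 0.5] deg -0.1 iou 0.933
```

The tee is home within 0.5 mm. Next, the union.

carry_out(moves=[[0.3,-0.98,0,0,0,-0.93,0.7],[0.3,-0.98,0,0,0,-0.93,0.7],[0.3,-0.98,0,0,0,-0.93,0.7],[0.3,-0.98,0,0,0,-0.93,0.7],[0.3,-0.98,0,0,0,-0.93,0.7],[0.3,-0.98,0,0,0,-0.93,0.7],[0.3,-0.98,0,0,0,-0.93,0.7]])

```text
time: 14.93
ee_pos: [0.553, 0.0806, 0.1269]
ee_rot: [0.886, 0.463, -0.001, -0.0]
ft_force: [-0.0, 0.5, -0.6]
grip_width: 0.0726
grasp_force: 0.0
```

carry_out(moves=[[0.3,-0.98,-0.1,0,0,0,0.7],[0.3,-0.98,-0.1,0,0,0,0.7],[0.3,-0.98,-0.1,0,0,0,0.7],[0.3,-0.98,-0.1,0,0,0,0.7],[0.3,-0.98,-0.1,0,0,0,0.7],[0.3,-0.98,-0.1,0,0,0,0.7],[0.3,-0.98,-0.1,0,0,0,0.7],[0.3,-0.98,-0.1,0,0,0,0.7],[0.3,-0.98,-0.1,0,0,0,0.7]])

```text
time: 15.68
ee_pos: [0.6122, -0.1109, 0.1074]
ee_rot: [0.884, 0.467, -0.0, -0.001]
ft_force: [0.5, 0.3, 0.2]
grip_width: 0.0722
grasp_force: 0.0
```

```bash
cat >> h.py <<'E'
def aim(n,half=True):
    import plan,pickle
    P=pickle.load(open("parts.pkl","rb"))[n]
    s=st();im=get_image("wrist");C=cam("wrist",s);uv=proj(C,[*P[:2]/1000,.02])[0]
    r=min(trace(n,"wrist"),key=lambda r:np.hypot(*(np.array(r["uv"])-uv)))
    p,q=fit(C,n,r["mask"],P[:2],[P[2]]);E=s["ee_pos"]*1000
    g=p[:2]+rot(p[2])@np.array(plan.G[n][:2]);ps=np.degrees(p[2])+plan.G[n][2]-90
    dp=(ps-psi(s)+90)%180-90
    print(n,p[:2].round(1),np.degrees(p[2]).round(1)%360,"iou",round(q,3),"was",P[:2].round(1),"| shift mm",(g-E[:2]).round(1),"share",((g-E[:2])/200).round(3),"turn share",round(dp/45,3),
      "colour",im[int(uv[1])-4:int(uv[1])+5,int(uv[0])-4:int(uv[0])+5].mean((0,1)).round());return im,C,p
E
python3 - <<'E'
from h import *
aim("union")
E
```

```text
t 15.68 pos [ 612.2 -110.9  107.4] psi -124.28 tilt [-0.001  0.001 -1.   ] w 72.2 F 0.0 [0.5 0.3 0.2]
union [ 613.9 -111.8] 55.7 iou 0.942 was [ 614.  -111.5] | shift mm [ 1.6 -0.9] share [ 0.008 -0.005] turn share 0.0 colour [157. 152. 155.]
```

carry_out(moves=[[0.008,-0.005,-0.2,0,0,0,0.7],[0.008,-0.005,-0.4,0,0,0,0.7],[0.008,-0.005,-0.55,0,0,0,0.7],[0.008,-0.005,-0.61,0,0,0,0.7],[0.008,-0.005,-0.635,0,0,0,0.7],[0.008,-0.005,-0.635,0,0,0,0.7],[0.008,-0.005,-0.635,0,0,0,-1],[0.008,-0.005,-0.635,0,0,0,-1],[0.008,-0.005,-0.635,0,0,0,-1],[0.008,-0.005,-0.635,0,0,0,-1]], grip_force=60)

```text
time: 16.62
ee_pos: [0.6169, -0.1144, -0.0162]
ee_rot: [0.885, 0.466, 0.002, 0.001]
ft_force: [-0.5, 1.2, 7.1]
grip_width: 0.0446
grasp_force: 64.3
```

carry_out(moves=[[0,0,0,0,0,0,-1],[0,0,0,0,0,0,-1],[0,0,0.05,0,0,0,-1],[0,0,0.2,0,0,0,-1],[0,0,0.4,0,0,0,-1],[0,0,0.6,0,0,0,-1],[0,0,0.6,0,0,0,-1]])

```text
time: 17.2
ee_pos: [0.6216, -0.116, 0.1109]
ee_rot: [0.885, 0.466, 0.006, 0.006]
ft_force: [1.9, -0.6, -2.2]
grip_width: 0.045
grasp_force: 63.4
```

Run:
```python
from h import *
held("union",55.7,-20)
```

```text
t 17.2 pos [ 621.6 -116.   110.9] psi -124.45 tilt [ 0.017 -0.005 -1.   ] w 45.0 F 63.4 [ 1.9 -0.6 -2.2]
held at [ 621.3 -115.2] 55.3 iou 0.84 expected [ 621.6 -116. ] 55.7
turn -137.65 TCP target [510.7 142.7] psi -262.1 shift [-0.554  1.293] turn share -3.059
```

carry_out(moves=[[-0.26,0.64,0,0,0,0.94,-1],[-0.26,0.64,0,0,0,0.94,-1],[-0.26,0.64,0,0,0,0.94,-1],[-0.26,0.64,0,0,0,0.94,-1],[-0.26,0.64,0,0,0,0.94,-1],[-0.26,0.64,0,0,0,0.94,-1],[-0.26,0.64,0,0,0,0.94,-1]])

```text
time: 17.88
ee_pos: [0.5596, 0.0146, 0.0983]
ee_rot: [0.656, 0.755, -0.002, -0.002]
ft_force: [0.8, -0.8, -3.5]
grip_width: 0.0445
grasp_force: 63.5
```

carry_out(moves=[[-0.26,0.64,0,0,0,0,-1],[-0.26,0.64,0,0,0,0,-1],[-0.26,0.64,0,0,0,0,-1],[-0.26,0.64,0,0,0,0,-1],[-0.26,0.64,0,0,0,0,-1],[-0.26,0.64,0,0,0,0,-1],[-0.26,0.64,0,0,0,0,-1],[-0.26,0.64,0,0,0,0,-1]])

```text
time: 18.55
ee_pos: [0.5109, 0.1407, 0.1005]
ee_rot: [0.658, 0.753, -0.0, 0.0]
ft_force: [0.6, -0.8, -4.2]
grip_width: 0.0443
grasp_force: 63.5
```

Run:
```python
from h import *
held("union",97.6,-20)
```

```text
t 18.55 pos [510.9 140.7 100.5] psi -82.28 tilt [-0.    -0.001 -1.   ] w 44.3 F 63.5 [ 0.6 -0.8 -4.2]
held at [511.4 140.8] 97.8 iou 0.832 expected [510.9 140.7] 97.6
turn 179.77 TCP target [512.  142.4] psi 97.5 shift [0.005 0.009] turn share 3.995
```

carry_out(moves=[[0,0.005,-0.15,0,0,0,-1],[0,0.005,-0.3,0,0,0,-1],[0,0.005,-0.42,0,0,0,-1],[0,0.005,-0.48,0,0,0,-1],[0,0.005,-0.51,0,0,0,-1],[0,0.005,-0.53,0,0,0,-1],[0,0.005,-0.53,0,0,0,-1],[0,0.005,-0.53,0,0,0,-1]])

```text
time: 19.32
ee_pos: [0.5121, 0.1431, -0.0039]
ee_rot: [0.657, 0.754, 0.001, 0.001]
ft_force: [1.1, -1.0, -3.6]
grip_width: 0.045
grasp_force: 63.4
```

Run:
```python
from h import *
held("union",97.6,-20)
```

```text
t 19.32 pos [512.1 143.1  -3.9] psi -82.17 tilt [ 0.002  0.    -1.   ] w 45.0 F 63.4 [ 1.1 -1.  -3.6]Traceback (most recent call last):
  File "<stdin>", line 2, in <module>
  File "h.py", line 78, in held
    r=min(r,key=lambda r:np.hypot(*(np.array(r["uv"])-u)))
ValueError: min() iterable argument is empty
```

carry_out(moves=[[-0.003,-0.003,-0.015,0,0,-0.005,-1],[-0.003,-0.003,-0.03,0,0,-0.005,-1],[-0.003,-0.003,-0.035,0,0,-0.005,-1],[-0.003,-0.003,-0.035,0,0,-0.005,-1]])

```text
time: 19.75
ee_pos: [0.5115, 0.1426, -0.0083]
ee_rot: [0.658, 0.753, 0.0, 0.0]
ft_force: [-5.7, -1.1, 18.3]
grip_width: 0.0449
grasp_force: 66.2
```

carry_out(moves=[[0,0,0.012,0,0,0,-1],[0,0,0.012,0,0,0,0.6],[0,0,0.012,0,0,0,0.6],[0,0,0.012,0,0,0,0.6],[0,0,0.012,0,0,0,0.6],[0,0,0.15,0,0,0,0.6],[0,0,0.35,0,0,0,0.6],[0,0,0.55,0,0,0,0.6],[0,0,0.7,0,0,0,0.6]])

```text
time: 20.5
ee_pos: [0.5109, 0.1426, 0.1305]
ee_rot: [0.659, 0.753, 0.001, 0.001]
ft_force: [1.2, 0.1, -0.9]
grip_width: 0.0684
grasp_force: 0.0
```

Run:
```python
from h import *
placed("union")
```

```text
t 20.5 pos [510.9 142.6 130.5] psi -82.38 tilt [ 0.002  0.    -1.   ] w 68.4 F 0.0 [ 1.2  0.1 -0.9]
placed err mm [-0.8  0.3] deg -0.3 iou 0.926
```

carry_out(moves=[[-0.13,-0.62,0,0,0,-0.56,0.5],[-0.13,-0.62,0,0,0,-0.56,0.5],[-0.13,-0.62,0,0,0,-0.56,0.5],[-0.13,-0.62,0,0,0,-0.56,0.5],[-0.13,-0.62,0,0,0,-0.56,0.5]])

```text
time: 21.02
ee_pos: [0.4827, 0.0163, 0.1269]
ee_rot: [0.808, 0.589, -0.001, -0.001]
ft_force: [-0.7, -0.1, 0.0]
grip_width: 0.0641
grasp_force: 0.0
```

carry_out(moves=[[-0.13,-0.62,-0.1,0,0,-0.56,0.5],[-0.13,-0.62,-0.1,0,0,-0.56,0.5],[-0.13,-0.62,-0.1,0,0,-0.56,0.5],[-0.13,-0.62,-0.1,0,0,-0.56,0.5],[-0.13,-0.62,-0.1,0,0,-0.56,0.5],[-0.13,-0.62,-0.1,0,0,-0.56,0.5],[-0.13,-0.62,-0.1,0,0,-0.56,0.5],[-0.13,-0.62,-0.1,0,0,-0.56,0.5]])

```text
time: 21.68
ee_pos: [0.4585, -0.1042, 0.1079]
ee_rot: [0.915, 0.402, 0.0, -0.0]
ft_force: [-0.3, -0.9, -0.6]
grip_width: 0.0641
grasp_force: 0.0
```

Run:
```python
from h import *
aim("elbow45")
```

```text
t 21.68 pos [ 458.5 -104.2  107.9] psi -132.55 tilt [ 0.  0. -1.] w 64.1 F 0.0 [-0.3 -0.9 -0.6]
elbow45 [ 455.2 -100.6] 227.4 iou 0.923 was [ 454.6 -100.5] | shift mm [ 1.  -0.4] share [ 0.005 -0.002] turn share -0.001 colour [157. 152. 155.]
```

carry_out(moves=[[0.005,-0.002,-0.2,0,0,0,0.5],[0.005,-0.002,-0.4,0,0,0,0.5],[0.005,-0.002,-0.55,0,0,0,0.5],[0.005,-0.002,-0.61,0,0,0,0.5],[0.005,-0.002,-0.64,0,0,0,0.5],[0.005,-0.002,-0.64,0,0,0,0.5],[0.005,-0.002,-0.64,0,0,0,-1],[0.005,-0.002,-0.64,0,0,0,-1],[0.005,-0.002,-0.64,0,0,0,-1],[0.005,-0.002,-0.64,0,0,0,-1]], grip_force=60)

```text
time: 22.62
ee_pos: [0.461, -0.1065, -0.0182]
ee_rot: [0.916, 0.401, 0.002, 0.001]
ft_force: [0.5, 1.5, 4.9]
grip_width: 0.0372
grasp_force: 58.4
```

carry_out(moves=[[0,0,0,0,0,0,-1],[0,0,0,0,0,0,-1],[0,0,0.05,0,0,0,-1],[0,0,0.2,0,0,0,-1],[0,0,0.4,0,0,0,-1],[0,0,0.6,0,0,0,-1],[0,0,0.6,0,0,0,-1]])

```text
time: 23.2
ee_pos: [0.4655, -0.1082, 0.1083]
ee_rot: [0.916, 0.401, 0.006, 0.005]
ft_force: [1.8, -0.1, -1.1]
grip_width: 0.0375
grasp_force: 59.0
```

Run:
```python
from h import *
held("elbow45",227.4,-20)
```

```text
t 23.2 pos [ 465.5 -108.2  108.3] psi -132.77 tilt [ 0.015 -0.005 -1.   ] w 37.5 F 59.0 [ 1.8 -0.1 -1.1]
held at [ 461.7 -104.3] 227.6 iou 0.869 expected [ 461.2 -104.3] 227.4
turn -39.97 TCP target [635.8 153.3] psi -172.7 shift [0.852 1.308] turn share -0.888
```

carry_out(moves=[[0.44,0.645,0,0,0,-0.887,-1],[0.44,0.645,0,0,0,-0.887,-1],[0.44,0.645,0,0,0,-0.887,-1],[0.44,0.645,0,0,0,-0.887,-1],[0.44,0.645,0,0,0,-0.887,-1],[0.44,0.645,0,0,0,-0.887,-1],[0.44,0.645,0,0,0,-0.887,-1]])

```text
time: 23.88
ee_pos: [0.5448, 0.024, 0.0973]
ee_rot: [0.998, 0.064, -0.003, -0.0]
ft_force: [0.1, -0.8, -1.1]
grip_width: 0.0373
grasp_force: 58.9
```

carry_out(moves=[[0.44,0.645,0,0,0,0,-1],[0.44,0.645,0,0,0,0,-1],[0.44,0.645,0,0,0,0,-1],[0.44,0.645,0,0,0,0,-1],[0.44,0.645,0,0,0,0,-1],[0.44,0.645,0,0,0,0,-1],[0.44,0.645,0,0,0,0,-1],[0.44,0.645,0,0,0,0,-1]])

```text
time: 24.55
ee_pos: [0.6331, 0.1504, 0.0985]
ee_rot: [0.998, 0.064, -0.002, 0.0]
ft_force: [0.1, 0.2, -2.5]
grip_width: 0.0372
grasp_force: 58.9
```

Run:
```python
from h import *
held("elbow45",187.6,-20)
```

```text
t 24.55 pos [633.1 150.4  98.5] psi -172.69 tilt [-0.004 -0.001 -1.   ] w 37.2 F 58.9 [ 0.1  0.2 -2.5]
held at [632.4 156.2] 186.5 iou 0.88 expected [632.3 156.2] 187.6
turn 1.09 TCP target [636.2 153. ] psi -171.6 shift [0.016 0.013] turn share 0.024
```

carry_out(moves=[[0.013,0.01,-0.15,0,0,0.012,-1],[0.013,0.01,-0.3,0,0,0.012,-1],[0.013,0.01,-0.42,0,0,0.012,-1],[0.013,0.01,-0.48,0,0,0.012,-1],[0.013,0.01,-0.51,0,0,0.012,-1],[0.013,0.01,-0.52,0,0,0.012,-1],[0.013,0.01,-0.52,0,0,0.012,-1],[0.013,0.01,-0.52,0,0,0.012,-1]])

```text
time: 25.32
ee_pos: [0.6393, 0.1541, -0.0022]
ee_rot: [0.998, 0.068, 0.002, -0.0]
ft_force: [-0.3, -0.3, -0.1]
grip_width: 0.037
grasp_force: 59.0
```

Run:
```python
from h import *
held("elbow45",187.6,-20)
```

```text
t 25.32 pos [639.3 154.1  -2.2] psi -172.16 tilt [ 0.003  0.001 -1.   ] w 37.0 F 59.0 [-0.3 -0.3 -0.1]
held at [638.1 159.6] 187.4 iou 0.876 expected [638.5 159.8] 187.6
turn 0.24 TCP target [636.6 153.3] psi -171.9 shift [-0.013 -0.004] turn share 0.005
```

carry_out(moves=[[-0.007,-0.003,-0.01,0,0,0,-1],[-0.007,-0.003,-0.03,0,0,0,-1],[-0.007,-0.003,-0.035,0,0,0,-1],[-0.007,-0.003,-0.035,0,0,0,-1]])

```text
time: 25.75
ee_pos: [0.6366, 0.1535, -0.0102]
ee_rot: [0.998, 0.069, 0.0, -0.0]
ft_force: [-0.4, 0.1, 3.1]
grip_width: 0.0374
grasp_force: 59.5
```

Run:
```python
from h import *
held("elbow45",187.6,-20)
```

```text
t 25.75 pos [636.6 153.5 -10.2] psi -172.14 tilt [ 0.001  0.    -1.   ] w 37.4 F 59.5 [-0.4  0.1  3.1]
held at [635.1 158.9] 186.9 iou 0.875 expected [635.9 159.2] 187.6
turn 0.74 TCP target [637.  153.3] psi -171.4 shift [ 0.002 -0.001] turn share 0.017
```

carry_out(moves=[[0,0,0,0,0,0,0.4],[0,0,0,0,0,0,0.4],[0,0,0,0,0,0,0.4],[0,0,0,0,0,0,0.4],[0,0,0.15,0,0,0,0.4],[0,0,0.35,0,0,0,0.4],[0,0,0.55,0,0,0,0.4],[0,0,0.7,0,0,0,0.4]])

```text
time: 26.52
ee_pos: [0.6373, 0.1535, 0.1319]
ee_rot: [0.998, 0.068, 0.001, -0.0]
ft_force: [0.6, 0.4, 0.6]
grip_width: 0.0597
grasp_force: 0.0
```

Run:
```python
from h import *
placed("elbow45")
```

```text
t 26.52 pos [637.3 153.5 131.9] psi -172.15 tilt [ 0.003  0.001 -1.   ] w 59.7 F 0.0 [0.6 0.4 0.6]
placed err mm [-0.3 -0.5] deg -0.5 iou 0.936
```

carry_out(moves=[[-0.305,-0.685,0,0,0,0.42,0.5],[-0.305,-0.685,0,0,0,0.42,0.5],[-0.305,-0.685,0,0,0,0.42,0.5],[-0.305,-0.685,0,0,0,0.42,0.5]])

```text
time: 26.95
ee_pos: [0.5722, 0.0137, 0.1275]
ee_rot: [0.973, 0.232, -0.002, 0.0]
ft_force: [0.5, -0.8, 0.7]
grip_width: 0.064
grasp_force: 0.0
```

carry_out(moves=[[-0.305,-0.685,0,0,0,0.42,0.5],[-0.305,-0.685,0,0,0,0.42,0.5],[-0.305,-0.685,0,0,0,0.42,0.5],[-0.305,-0.685,0,0,0,0.42,0.5]])

```text
time: 27.28
ee_pos: [0.5118, -0.1227, 0.1278]
ee_rot: [0.921, 0.389, -0.001, -0.0]
ft_force: [0.1, -0.5, 1.0]
grip_width: 0.0638
grasp_force: 0.0
```

carry_out(moves=[[-0.305,-0.685,-0.1,0,0,0.42,0.5],[-0.305,-0.685,-0.1,0,0,0.42,0.5],[-0.305,-0.685,-0.1,0,0,0.42,0.5],[-0.305,-0.685,-0.1,0,0,0.42,0.5],[-0.305,-0.685,-0.1,0,0,0.42,0.5],[-0.305,-0.685,-0.1,0,0,0.42,0.5],[-0.305,-0.685,-0.1,0,0,0.42,0.5],[-0.305,-0.685,-0.1,0,0,0.42,0.5]])

```text
time: 27.95
ee_pos: [0.4534, -0.2565, 0.1086]
ee_rot: [0.845, 0.534, 0.0, -0.0]
ft_force: [1.1, 0.6, 0.2]
grip_width: 0.0638
grasp_force: 0.0
```

Run:
```python
from h import *
aim("elbow90")
```

```text
t 27.95 pos [ 453.4 -256.5  108.6] psi -115.39 tilt [-0.     0.001 -1.   ] w 63.8 F 0.0 [1.1 0.6 0.2]
elbow90 [ 466.9 -264.5] 289.2 iou 0.947 was [ 466.5 -264.3] | shift mm [ 0.1 -1.6] share [ 0.    -0.008] turn share -0.008 colour [133. 128. 131.]
```

carry_out(moves=[[0,-0.008,-0.2,0,0,-0.008,0.5],[0,-0.008,-0.4,0,0,-0.008,0.5],[0,-0.008,-0.55,0,0,-0.008,0.5],[0,-0.008,-0.61,0,0,-0.008,0.5],[0,-0.008,-0.64,0,0,-0.008,0.5],[0,-0.008,-0.64,0,0,-0.008,0.5],[0,-0.008,-0.64,0,0,-0.008,-1],[0,-0.008,-0.64,0,0,-0.008,-1],[0,-0.008,-0.64,0,0,-0.008,-1],[0,-0.008,-0.64,0,0,-0.008,-1]], grip_force=60)

```text
time: 28.88
ee_pos: [0.4546, -0.26, -0.0165]
ee_rot: [0.847, 0.531, 0.001, 0.001]
ft_force: [-1.1, 2.2, 7.3]
grip_width: 0.0384
grasp_force: 60.7
```

carry_out(moves=[[0,0,0,0,0,0,-1],[0,0,0,0,0,0,-1],[0,0,0.05,0,0,0,-1],[0,0,0.2,0,0,0,-1],[0,0,0.4,0,0,0,-1],[0,0,0.6,0,0,0,-1],[0,0,0.6,0,0,0,-1]])

```text
time: 29.47
ee_pos: [0.4597, -0.2637, 0.1107]
ee_rot: [0.847, 0.531, 0.004, 0.009]
ft_force: [1.8, -1.2, -0.5]
grip_width: 0.0384
grasp_force: 62.0
```

Run:
```python
from h import *
held("elbow90",289.2,-20)
```

```text
t 29.47 pos [ 459.7 -263.7  110.7] psi -115.81 tilt [ 0.015 -0.011 -1.   ] w 38.4 F 62.0 [ 1.8 -1.2 -0.5]
held at [ 471.7 -267.5] 289.5 iou 0.803 expected [ 473.  -270.2] 289.2
turn 168.06 TCP target [629.8 276.5] psi 52.3 shift [0.851 2.701] turn share 3.735
```

carry_out(moves=[[0.22,0.67,0,0,0,0.934,-1],[0.22,0.67,0,0,0,0.934,-1],[0.22,0.67,0,0,0,0.934,-1],[0.22,0.67,0,0,0,0.934,-1],[0.22,0.67,0,0,0,0.934,-1],[0.22,0.67,0,0,0,0.934,-1]])

```text
time: 30.07
ee_pos: [0.4954, -0.1229, 0.0989]
ee_rot: [0.597, 0.802, -0.001, -0.002]
ft_force: [-0.9, 0.5, -2.3]
grip_width: 0.0386
grasp_force: 62.0
```

carry_out(moves=[[0.22,0.67,0,0,0,0.934,-1],[0.22,0.67,0,0,0,0.934,-1],[0.22,0.67,0,0,0,0.934,-1],[0.22,0.67,0,0,0,0.934,-1],[0.22,0.67,0,0,0,0.934,-1],[0.22,0.67,0,0,0,0.934,-1]])

```text
time: 30.57
ee_pos: [0.5393, 0.0105, 0.0988]
ee_rot: [0.269, 0.963, -0.0, -0.002]
ft_force: [-0.3, -0.7, -2.5]
grip_width: 0.0389
grasp_force: 62.2
```

carry_out(moves=[[0.22,0.67,0,0,0,0.934,-1],[0.22,0.67,0,0,0,0.934,-1],[0.22,0.67,0,0,0,0.934,-1],[0.22,0.67,0,0,0,0.934,-1],[0.22,0.67,0,0,0,0.934,-1],[0.22,0.67,0,0,0,0.934,-1]])

```text
time: 31.07
ee_pos: [0.5833, 0.1441, 0.0985]
ee_rot: [-0.094, 0.996, -0.0, -0.002]
ft_force: [0.2, -0.0, -2.8]
grip_width: 0.0386
grasp_force: 62.4
```

carry_out(moves=[[0.22,0.67,0,0,0,0.934,-1],[0.22,0.67,0,0,0,0.934,-1],[0.22,0.67,0,0,0,0.934,-1],[0.22,0.67,0,0,0,0.934,-1],[0.22,0.67,0,0,0,0.934,-1],[0.22,0.67,0,0,0,0.934,-1],[0.22,0.67,0,0,0,0.934,-1],[0.22,0.67,0,0,0,0.934,-1],[0.22,0.67,0,0,0,0.934,-1],[0.22,0.67,0,0,0,0.934,-1]])

```text
time: 31.9
ee_pos: [0.6286, 0.2761, 0.1002]
ee_rot: [-0.44, 0.898, 0.0, -0.001]
ft_force: [0.4, 0.2, -2.9]
grip_width: 0.0384
grasp_force: 62.3
```

Run:
```python
from h import *
held("elbow90",97.6,-20)
```

```text
t 31.9 pos [628.6 276.1 100.2] psi 52.18 tilt [-0.001 -0.    -1.   ] w 38.4 F 62.3 [ 0.4  0.2 -2.9]
held at [618.3 284.8] 97.7 iou 0.805 expected [616.8 285.1] 97.6
turn -0.08 TCP target [629.2 274.1] psi 52.1 shift [ 0.003 -0.01 ] turn share -0.002
```

carry_out(moves=[[0,-0.012,-0.15,0,0,0,-1],[0,-0.012,-0.3,0,0,0,-1],[0,-0.012,-0.42,0,0,0,-1],[0,-0.012,-0.48,0,0,0,-1],[0,-0.012,-0.51,0,0,0,-1],[0,-0.012,-0.52,0,0,0,-1],[0,-0.012,-0.52,0,0,0,-1],[0,-0.012,-0.52,0,0,0,-1],[0,-0.012,-0.52,0,0,0,-1]])

```text
time: 32.75
ee_pos: [0.631, 0.2751, -0.0008]
ee_rot: [-0.441, 0.898, -0.0, 0.002]
ft_force: [0.6, 0.6, -2.7]
grip_width: 0.0385
grasp_force: 62.3
```

Run:
```python
from h import *
held("elbow90",97.6,-20)
```

```text
t 32.75 pos [631.  275.1  -0.8] psi 52.31 tilt [ 0.004  0.001 -1.   ] w 38.5 F 62.3 [ 0.6  0.6 -2.7]
held at [620.4 283.6] 98.0 iou 0.818 expected [619.2 284.1] 97.6
turn -0.39 TCP target [629.4 274.1] psi 51.9 shift [-0.008 -0.005] turn share -0.009
```

carry_out(moves=[[-0.006,-0.005,-0.01,0,0,-0.005,-1],[-0.006,-0.005,-0.03,0,0,-0.005,-1],[-0.006,-0.005,-0.04,0,0,-0.005,-1],[-0.006,-0.005,-0.04,0,0,-0.005,-1]])

```text
time: 33.18
ee_pos: [0.6287, 0.2736, -0.0085]
ee_rot: [-0.439, 0.898, -0.0, 0.0]
ft_force: [-2.9, -1.9, 7.6]
grip_width: 0.0384
grasp_force: 63.1
```

Run:
```python
from h import *
held("elbow90",97.6,-20)
```

```text
t 33.18 pos [628.7 273.6  -8.5] psi 52.09 tilt [ 0.001  0.    -1.   ] w 38.4 F 63.1 [-2.9 -1.9  7.6]
held at [618.2 281.9] 98.1 iou 0.81 expected [616.9 282.6] 97.6
turn -0.49 TCP target [629.4 274.2] psi 51.6 shift [0.003 0.003] turn share -0.011
```

On the floor within 1 mm. I'll release, lift, and check the whole tray.

carry_out(moves=[[0,0,0.005,0,0,0,0.4],[0,0,0.005,0,0,0,0.4],[0,0,0.005,0,0,0,0.4],[0,0,0.005,0,0,0,0.4],[0,0,0.15,0,0,0,0.4],[0,0,0.35,0,0,0,0.4],[0,0,0.55,0,0,0,0.4],[0,0,0.7,0,0,0,0.4]])

```text
time: 33.95
ee_pos: [0.629, 0.2737, 0.1318]
ee_rot: [-0.439, 0.898, -0.0, 0.001]
ft_force: [1.0, -0.0, 0.7]
grip_width: 0.0601
grasp_force: 0.0
```

carry_out(moves=[[-0.6,-0.3,0.6,0,0,-0.8,0.4],[-0.6,-0.3,0.6,0,0,-0.8,0.4],[-0.6,-0.3,0.6,0,0,-0.8,0.4],[-0.6,-0.3,0.6,0,0,-0.8,0.4],[-0.6,-0.3,0.6,0,0,-0.8,0.4],[-0.6,-0.3,0.6,0,0,-0.8,0.4],[-0.6,-0.3,0.6,0,0,-0.8,0.4],[-0.6,-0.3,0.6,0,0,-0.8,0.4]])

```text
time: 34.62
ee_pos: [0.5081, 0.2135, 0.2478]
ee_rot: [-0.141, 0.99, -0.0, -0.0]
ft_force: [0.3, 0.2, -0.0]
grip_width: 0.0599
grasp_force: 0.0
```

Run:
```python
from h import *
for n in("tee","elbow90","elbow45","union"):
    try: im,C,p=placed(n)
    except Exception as e: print(n,e)
save("fin",im)
```

```text
t 34.62 pos [508.1 213.5 247.8] psi 16.24 tilt [-0.001 -0.    -1.   ] w 59.9 F 0.0 [ 0.3  0.2 -0. ]
placed err mm [-0.3  0.9] deg -1.1 iou 0.931
t 34.72 pos [507.9 213.4 247. ] psi 16.18 tilt [-0.003 -0.001 -1.   ] w 59.9 F 0.0 [-0.3 -0.4 -0.1]
placed err mm [ 1.1 -0.8] deg 3.0 iou 0.914
t 34.82 pos [507.9 213.4 247.1] psi 16.15 tilt [-0.003 -0.001 -1.   ] w 59.3 F 0.0 [-0.1 -0.7  0.9]
placed err mm [ 0.1 -1. ] deg 0.2 iou 0.643
t 34.92 pos [508.  213.4 247.6] psi 16.13 tilt [-0.002 -0.001 -1.   ] w 59.9 F 0.0 [-0.7  0.5  0.1]
placed err mm [-1.5  0.6] deg 0.1 iou 0.946
```

View pics/fin.png

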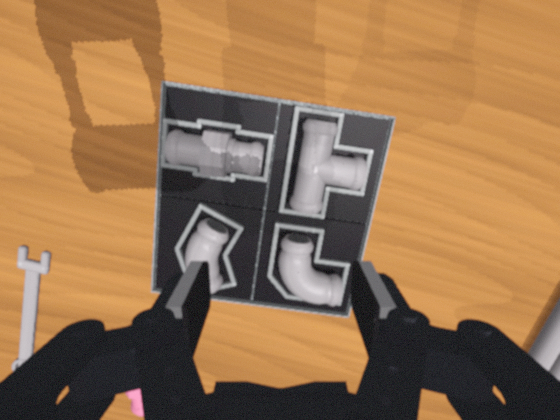

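The final view shows all four fittings inside their outlines: union (213,152), tee (325,165), elbow45 (207,252) and elbow90 (305,270). The gripper is clear of everything.

```bash
python3 -c "
from bench import *
print(close_job())"
```

```text
the job is handed in; nothing more can be done
None
```

All four fittings are in their matching nests, the right way round and released, and the job was handed in at about 35 s; the last image check put each within about 2 mm of home (elbow90 up to 3° off, but inside its outline), and I never moved the tin or the wrench.

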